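# Set the fume extractor's airflow slider for soldering

### The job

Before soldering, set the fume extractor: on the bench control box whose slider has the tall flat-sided grip, slide that grip along its track until its middle is level with the brass index tab beside the same track, and let go. Leave the slider of the other box, the lamp dimmer with the low round knob, where it is.

Things in the scene. Friction and masses are not known exactly. Their poses are not given: they have to be found in the camera images.
- airflow_top (a point): Top centre of the grip to move: black block, 24 mm across the track, 16 mm along it, 42 mm tall, white line on top; this point is 73 mm above the bench. y runs along the track, z up. It has 140 mm of travel, starts within 30 mm of the track's -y end and must go towards +y; the tab is at least 18 mm short of the +y end. Slides at 2 to 3 N, stays where left, does not turn.
- airflow_tab_point (a point): Tip of the brass index tab fixed on the airflow box: 26 mm long, 12 mm wide, 7 mm high, pointing at the track. This point, on top of its tip, is 37 mm above the bench and 34 mm from the track's centre line, on the grip's +x side. Axes parallel to the grip's. The grip is level with it when both are equally far along the track (y).
- dimmer_top (a point): Top centre of the lamp dimmer's knob, to be left alone: low, round, black, 30 mm across, 16 mm tall, its top 47 mm above the bench, on a second box of the same make with a brass tab of its own. Axes as for the airflow grip. The two boxes stand left and right in front of the robot and may change places.
- airflow_base: The airflow control box: grey, fixed to the bench, 100 mm across (x), 200 mm along the track (y), 30 mm high. Origin at the centre of its underside, on the bench. The track runs along y at x = -16 mm; the grip stands on the box's top. Box, grip and tab have parallel axes.
There are look-alikes about, which are no part of the job. Leave any purple look-alike of the airflow_base alone.

How it is judged:
At the end, for the whole second after the job is handed in: The middle of the airflow grip is level with the point of its brass tab to within 10 mm either way along the track, and stays there; the dimmer's knob is within 10 mm of where it started (y of airflow_top in the frame of airflow_tab_point between -0.01 and 0.01 m and distance of dimmer_top from where it was at the start of the episode below 0.01 m); the robot touches nothing.
It fails at once if the lamp dimmer's knob is moved by more than 10 mm (distance of dimmer_top from where it was at the start of the episode above 0.01 m).
It also fails if it takes over 29 s, if anything falls off the work surface, if the arm or the gripper's body presses on something with over 40 N, if the wrist force passes 120 N, or if a joint passes its speed limit or range.

### The arm

A 7-joint arm with a two-finger parallel gripper is mounted at the origin on the work surface. World frame = base frame: x ahead of the robot, y to its left, z up, the work surface at z = 0. Lengths are in m, angles in rad, forces in N, time in s.
With the tool pointing down it reaches from about 0.4 to 0.9 m from the base axis. Payload 5.5 kg.
Tool frame: the origin (TCP) lies at the very end of the fingers, on their centre line; the grasp point (between the pads) lies 19 mm behind it; z points along the fingers, y is the direction in which the jaws open and shut (so a half turn about z gives the same grasp; the last joint's range is limited). The gripper opens to 92 mm and grips with 3 to 60 N. Pads are 19 mm wide; open, the fingers measure 130 mm over their backs; the gripper's body (75 mm by 190 mm) begins 47 mm behind the grasp point.
Start: joints at [1.473, 0.501, -0.427, 1.55, 0.221, 1.138, -0.21], TCP at [0.229, -0.608, 0.227] pointing down, gripper open.
Joint ranges: [-2.88, 2.88], [-0.31, 2.03], [-1.54, 1.56], [0.2, 2.42], [-1.41, 4.55], [0.19, 2.02], [-2.57, 2.57]. Speed limits (rad/s): [2.57, 2.57, 3.14, 3.14, 3.14, 3.14, 3.14].

### API

Orientations are given as a 3x3 rotation matrix whose columns are the frame's x, y, z axes.
In Python, from cell import robot, imaging, models gives the robot as it stands. The module is installed in compiled form; this text tells all that it offers.
- The arm moves only by the shell command python3 -m crank 'ROWS' [FORCE]. ROWS is JSON, a list of rows, each a list of 7 numbers: the shift along the tool's x, y, z in m, then the turn, a rotation vector about the tool's x, y, z in degrees, then the finger opening in m, from 0 to 0.0918. In form: [[tx, ty, tz, wx, wy, wz, grip], ...]. A call has 1 to 5 rows; each row is the pose to reach, as a shift and turn from the pose commanded when the call began, along the tool's axes at that moment; what a row does not reach only later rows make up. A row lasts 1/8 s, in which the tool goes at most 62.5 mm and 10.7 degrees, less where a joint would pass 70% of its speed; a pose out of reach is approached as far as the arm can. A call with a gripper value outside its range is refused whole. The fingers move at their own pace and stop on an object; FORCE is the grip in N (left out, the last holds). Time passes only in rows, so rows that repeat a pose let the fingers close. It gives the time, the measured TCP pose, the force and the opening at its end, in the units of the state.
- robot.state(): the state, without advancing time (a new reading comes with each control period).
- imaging.get_image(name): name is "scene" or "top" or "wrist"; returns a dict with "frame" (420x560x3 uint8, red, green, blue), "intrinsics" (3x3 intrinsics, pixels), "k1" (the pictures are not rectified: a ray, as slopes to the right and down, at radius r is drawn at 1 + k1 r^2 times it, then the intrinsics apply), "R" (3x3) and "t" (3): a world point X has camera coordinates R X + t. Camera axes: x right, y down, z forward; pixel columns grow to the right and rows downward; lengths in m; the calibration is good to about 2 mm. A picture is of the moment at which its call begins. There is no depth.
- robot.hand_in(): hands the job in, once; it reports no verdict.
Trained networks look in a picture, given as the dict that the camera call returned (one of the last four; its "shot" number tells which), for a name from the list of things; names that differ only in an ending like _2 or _b are one class to them, and where a whole thing is asked for, a point or a joint stands for the part that bears it (a point fixed in the world has none). Each returns a list of dicts, best first, with "confidence" (0 to 1); they miss things now and then, are a little off and sometimes report something else, mostly with a low value. They report only what shows in the picture. A call takes as long as a camera call. They do not tell look-alikes from the thing itself.
- models.masks_of(picture, thing): "region" (420x560 bool, what is visible of it) and "extent" ([left, top, width, height] in pixels, round what is visible of it).
The state is a dict: "time_s": time; "joints": joint angles; "dq": joint speeds; "effort": joint torques, N m; "eef_pos": TCP position; "ee_rot": TCP orientation; "force": force on the tool from outside, world axes, zero at the start; "ft_torque": the same for the moment, N m; "opening": finger opening in m.
Only numpy, scipy, OpenCV 4.12 (cv2) and the standard library are available. Lean on these libraries where they do the work, as an engineer would, in place of code of your own. Each camera call takes 0.05 s, during which the arm holds its last target. There are 200 camera calls.

## Working session

There is one attempt and no reset: what is moved stays moved. The work goes in short steps, Python scripts to look and compute and a shell command to move; the robot and the scene stay as the last step left them, time stands still between calls to the robot, and variables do not carry over. Pictures are saved under pics/ and viewed, about 8 in all and at most 12, crops included, and the job is handed in when it is done.

```bash
mkdir -p pics; cat > h.py <<'E'
import numpy as np, cv2
from cell import robot, imaging, models
def ray(p,uv):
    K=np.array(p["intrinsics"]);k=p["k1"]
    d=np.array([(uv[0]-K[0,2])/K[0,0],(uv[1]-K[1,2])/K[1,1]]);s=d.copy()
    for _ in range(30): s=d/(1+k*(s@s))
    R=np.array(p["R"]);t=np.array(p["t"])
    return -R.T@t, R.T@np.array([s[0],s[1],1])
def at(p,uv,z):
    o,d=ray(p,uv); return o+d*(z-o[2])/d[2]
def proj(p,X):
    c=np.array(p["R"])@X+np.array(p["t"]);s=c[:2]/c[2];s=s*(1+p["k1"]*(s@s));K=np.array(p["intrinsics"])
    return s*[K[0,0],K[1,1]]+K[:2,2]
def save(p,n): cv2.imwrite("pics/"+n,p["frame"][:,:,::-1])
E
python3 - <<'E'
from h import *
np.set_printoptions(precision=4,suppress=True)
s=robot.state();print(s["time_s"],s["eef_pos"],s["ee_rot"],s["opening"])
ims=[]
for n in("top","scene"):
    p=imaging.get_image(n);ims.append(p["frame"]);save(p,n+"0.png")
    print(n,"cam",-np.array(p["R"]).T@p["t"])
    for th,z in(("airflow_top",.073),("airflow_tab_point",.037),("dimmer_top",.047),("airflow_base",.03)):
        for m in models.masks_of(p,th):
            ys,xs=np.nonzero(m["region"]);c=(xs.mean(),ys.mean())
            print(th,round(m["confidence"],2),m["extent"],np.round(c,1),at(p,c,z))
E
```

```text
0.0 [ 0.2291 -0.6076  0.2257] [[ 0.9356  0.353  -0.0006]
 [ 0.353  -0.9356  0.0018]
 [ 0.     -0.0019 -1.    ]] 0.09179177251005086
top cam [0.2861 0.1011 1.0499]
airflow_top 0.45 [262.9, 175.8, 6.9, 16.5] [262.7 185.1] [0.506 0.144 0.073]
dimmer_top 0.52 [378.3, 187.8, 10.3, 9.7] [382.  192.1] [ 0.4927 -0.1682  0.047 ]
airflow_base 0.91 [197.8, 162.2, 79.2, 50.9] [237.  186.9] [0.5109 0.2146 0.03  ]
airflow_base 0.85 [96.7, 258.9, 84.7, 42.7] [139.  278.5] [0.2703 0.4624 0.03  ]
airflow_base 0.79 [198.3, 232.5, 82.1, 63.3] [240.1 264.8] [0.3049 0.2031 0.03  ]
scene cam [ 1.054  -0.3016  0.8439]
airflow_top 0.63 [318.2, 224.9, 11.3, 16.8] [321. 233.] [0.5238 0.1314 0.073 ]
airflow_top 0.63 [265.9, 179.7, 13.7, 14.3] [273.2 187.1] [0.3378 0.1165 0.073 ]
airflow_top 0.58 [338.1, 135.1, 9.4, 12.1] [342.6 141.5] [0.2779 0.3753 0.073 ]
dimmer_top 0.65 [187.2, 282.4, 13.0, 12.1] [193.4 290.2] [ 0.499  -0.1725  0.047 ]
airflow_base 0.81 [254.8, 160.7, 74.7, 52.5] [292.9 186.5] [0.3224 0.1853 0.03  ]
airflow_base 0.66 [301.7, 198.0, 86.4, 72.6] [343.2 234.2] [0.5245 0.1986 0.03  ]
airflow_base 0.6 [327.5, 124.7, 73.1, 47.3] [364.2 147.1] [0.2877 0.4504 0.03  ]
```

View pics/top0.png

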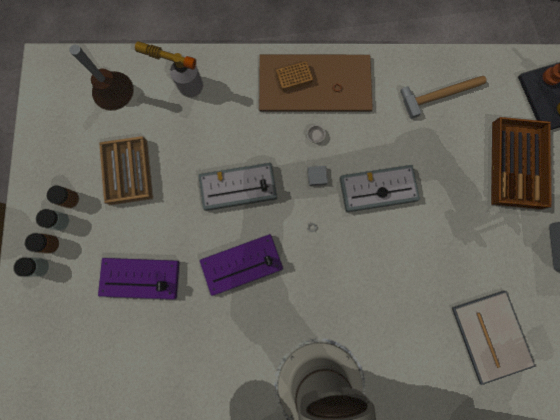

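View pics/scene0.png

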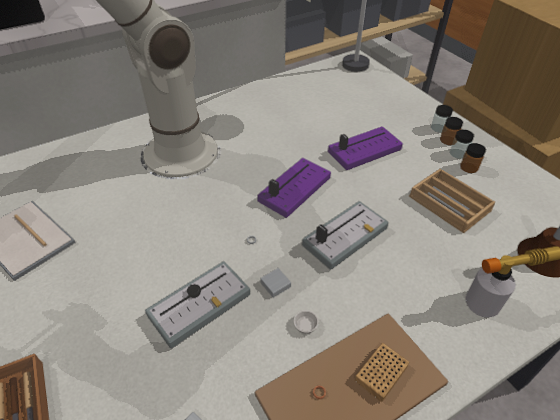

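Top view: the left grey box (237,187) carries the tall grip at (264,185) and its brass tab at (221,176). The right grey box carries the round dimmer knob at (382,192). The two purple boxes are look-alikes. Next I measure the box yaw, grip and tab.

```bash
cat > meas.py <<'E'
from h import *
np.set_printoptions(precision=4,suppress=True)
def tri(a,b):
    A=np.zeros((3,3));v=np.zeros(3)
    for o,d in(a,b):
        d=d/np.linalg.norm(d);P=np.eye(3)-np.outer(d,d);A+=P;v+=P@o
    return np.linalg.solve(A,v)
pt=imaging.get_image("top");ps=imaging.get_image("scene")
out=[]
for p in(pt,ps):
    ms=[m for m in models.masks_of(p,"airflow_base")]
    m=min(ms,key=lambda m:np.linalg.norm(at(p,np.argwhere(m["region"]).mean(0)[::-1],.03)[:2]-[.51,.207]))
    r=cv2.convexHull(np.argwhere(m["region"])[:,::-1].astype(np.int32))
    M=cv2.fillConvexPoly(np.zeros((420,560),np.uint8),r,1)
    q=np.array([at(p,c[0].astype(float),.03)[:2]*1000 for c in r],np.float32)
    print("rect mm",cv2.minAreaRect(q))
    h=cv2.cvtColor(p["frame"],cv2.COLOR_RGB2HSV)
    b=(M>0)&(h[...,0]>10)&(h[...,0]<30)&(h[...,1]>120)&(h[...,2]>60)
    bp=np.argwhere(b)[:,::-1].astype(float)
    T=at(p,bp.mean(0),.037);print("tab",len(bp),bp.mean(0),T)
    for g in models.masks_of(p,"airflow_top"):
        c=np.argwhere(g["region"]).mean(0)[::-1]; X=at(p,c,.052)
        print("grip centroid",c,X)
    u0,v0=bp.mean(0).astype(int)
    cx,cy=np.argwhere(M).mean(0)[::-1].astype(int)
    out.append(cv2.resize(p["frame"][cy-50:cy+50,cx-60:cx+60],None,fx=6,fy=6,interpolation=cv2.INTER_CUBIC)[:,:,::-1]);print("crop org",cx-60,cy-50)
cv2.imwrite("pics/c1.png",cv2.resize(np.hstack(out),(800,333)) if 0 else cv2.resize(np.vstack(out),(360,600)))
cv2.imwrite("pics/ctop.png",out[0])
E
python3 meas.py
```

```text
rect mm ((511.74456787109375, 215.6810302734375), (106.08710479736328, 202.10671997070312), 10.115838050842285)
tab 33 [219.4848 175.4545] [0.5404 0.2608 0.037 ]
grip centroid [267.4615 260.4308] [0.3152 0.1318 0.052 ]
grip centroid [161.5638 285.7872] [0.2525 0.3971 0.052 ]
crop org 176 136
rect mm ((519.6503295898438, 206.24844360351562), (114.08863067626953, 211.2294464111328), 9.123079299926758)
tab 32 [368.3125 227.5938] [0.5433 0.2581 0.037 ]
grip centroid [342.6061 141.303 ] [0.2559 0.3943 0.052 ]
grip centroid [320.8654 233.0321] [0.5094 0.1429 0.052 ]
grip centroid [273.28 186.78] [0.3173 0.1286 0.052 ]
crop org 283 183
```

View pics/ctop.png

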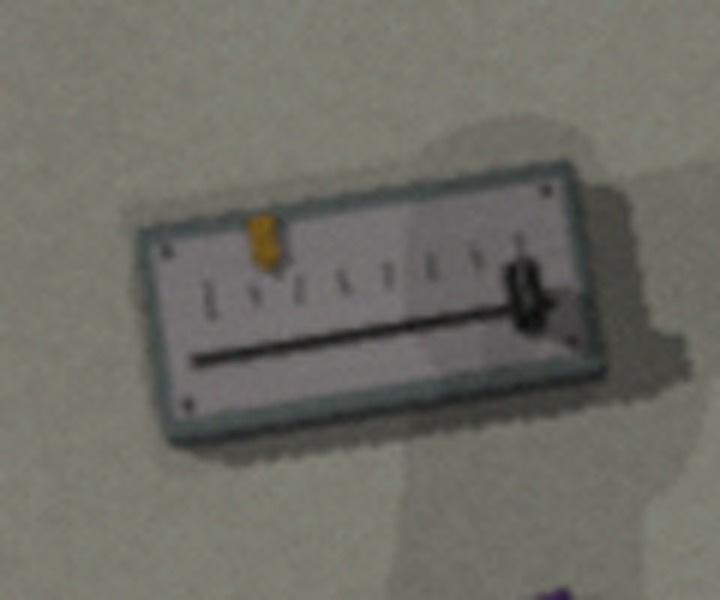

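The crop confirms the layout: tab at about (220,176), grip at about (263,185), and the track yawed by about 9–10°. Next I compute the positions and the tool shift.

```bash
cat > go.py <<'E'
import sys
from h import *
from scipy.spatial.transform import Rotation as Ro
np.set_printoptions(precision=4,suppress=True)
def go(P,yaw):
    s=robot.state();R=np.array(s["ee_rot"]);y=np.radians(yaw)
    Y=np.array([np.cos(y),np.sin(y),0]);Z=np.array([0,0,-1.]);T=np.c_[np.cross(Y,Z),Y,Z]
    print(s["time_s"],"pos",s["eef_pos"],"F",s["force"],"op",s["opening"],"q",np.array(s["joints"]))
    print("shift",R.T@(np.array(P)-s["eef_pos"]),"turn",np.degrees(Ro.from_matrix(R.T@T).as_rotvec()))
if __name__=="__main__": a=list(map(float,sys.argv[1:])); go(a[:3],a[3])
E
python3 - <<'E'
from go import *
p=imaging.get_image("top");o=np.array([176,136])
f=lambda c,z:at(p,np.array(c)/6+o-.4,z)
a,b=f((195,360),.03),f((545,300),.03);d=a-b;print("track",a,b,np.degrees(np.arctan2(-d[0],d[1])),np.linalg.norm(d))
print("grip base",f((530,308),.031),"top",f((522,280),.073),"tab tip",f((269,266),.037))
c=[f(x,.03) for x in((142,230),(568,163),(602,365),(172,432))];print(np.array(c),np.mean(c,0))
for i in range(4):
    e=c[(i+1)%4]-c[i];print(np.degrees(np.arctan2(e[1],e[0])),np.linalg.norm(e))
go([.50,.138,.16],9.5)
E
```

```text
track [0.4872 0.2909 0.03  ] [0.5142 0.1359 0.03  ] 9.903240896022597 0.15734670552254623
grip base [0.5104 0.1425 0.031 ] top [0.5134 0.1443 0.073 ] tab tip [0.5282 0.258  0.037 ]
[[0.5464 0.3163 0.03  ]
 [0.5772 0.1258 0.03  ]
 [0.4847 0.1105 0.03  ]
 [0.4548 0.3002 0.03  ]] [0.5158 0.2132 0.03  ]
-80.8050100360212 0.19290955127952267
-170.59994133349446 0.0937847358737962
98.95758097754958 0.19197322221132673
9.97970736538812 0.09299740524473225
0.85 pos [ 0.2295 -0.6081  0.2268] F [ 0.4789  0.492  -0.8488] op 0.09182364922218027 q [ 1.4732  0.5008 -0.427   1.5504  0.2208  1.1383 -0.2103]
shift [ 0.5165 -0.6026  0.0667] turn [  0.0022   0.0012 -78.8295]
```

```bash
python3 -m crank '[[0.035,-0.042,0,0,0,-6,0.09],[0.075,-0.087,0,0,0,-12,0.09],[0.115,-0.134,0,0,0,-18,0.09],[0.155,-0.18,0,0,0,-24,0.09],[0.195,-0.227,0,0,0,-30,0.09]]' 10; python3 go.py .51 .143 .16 9.5
```

```text
time_s: 1.48
eef_pos: [0.3325, -0.3252, 0.2271]
ee_rot: [[0.631, 0.776, 0.001], [0.776, -0.631, -0.001], [-0.0, 0.001, -1.0]]
force: [0.9, 0.2, 0.7]
opening: 0.0897
1.475 pos [ 0.3325 -0.3252  0.2271] F [0.8625 0.1865 0.6599] op 0.08971911605406169 q [ 1.3368  0.1885 -0.6855  1.9913  0.1413  1.0071 -0.0986]
shift [ 0.4752 -0.1579  0.0667] turn [  0.0509   0.0501 -48.6335]
```

```bash
python3 -m crank '[[0.056,-0.019,0,0,0,-6,0.09],[0.112,-0.038,0,0,0,-12,0.09],[0.168,-0.057,0,0,0,-18,0.09],[0.224,-0.076,0,0,0,-24,0.09],[0.28,-0.094,0,0,0,-30,0.09]]' 10; python3 go.py .51 .143 .16 9.5
```

```text
time_s: 2.1
eef_pos: [0.4371, -0.0493, 0.2272]
ee_rot: [[0.159, 0.987, 0.001], [0.987, -0.159, -0.002], [-0.001, 0.002, -1.0]]
force: [1.4, -1.1, 0.2]
opening: 0.0897
2.1 pos [ 0.4371 -0.0493  0.2272] F [ 1.3825 -1.0562  0.1623] op 0.08971988460011841 q [ 0.9514  0.1815 -0.9795  2.0389  0.1801  1.0068 -0.2771]
shift [0.2015 0.0412 0.067 ] turn [  0.0739   0.0889 -18.6628]
```

```bash
python3 -m crank '[[0.05,0.01,0,0,0,-4.7,0.09],[0.1,0.02,0,0,0,-9.4,0.09],[0.15,0.03,0.02,0,0,-14,0.09],[0.2015,0.041,0.04,0,0,-18.7,0.09],[0.2015,0.041,0.06,0,0,-18.7,0.09]]' 10; python3 - <<'E'
from go import *
go([.51,.143,.055],9.5)
p=imaging.get_image("wrist");q=imaging.get_image("scene")
print("cam",-np.array(p["R"]).T@p["t"])
for n,X in(("grip",[.512,.143,.073]),("tab",[.528,.258,.037])):print(n,proj(p,np.array(X)),proj(q,np.array(X)))
f=np.hstack([p["frame"],q["frame"]]);cv2.imwrite("pics/w1.png",p["frame"][:,:,::-1])
E
```

```text
time_s: 2.72
eef_pos: [0.5101, 0.1472, 0.1666]
ee_rot: [[-0.17, 0.985, 0.001], [0.985, 0.17, 0.004], [0.004, 0.002, -1.0]]
force: [-0.1, -1.0, -1.0]
opening: 0.0901
2.725 pos [0.5101 0.1472 0.1666] F [-0.0958 -1.0449 -0.9543] op 0.0900943468291897 q [ 0.4343  0.506  -0.971   1.8967  0.4923  0.9974 -0.5837]
shift [-0.0046 -0.001   0.1116] turn [ 0.1149 -0.2321  0.3015]
cam [0.4985 0.2182 0.3242]
grip [285.0218 217.8074] [322.1872 227.6448]
tab [328.7633  73.7358] [364.253  223.5585]
```

View pics/w1.png

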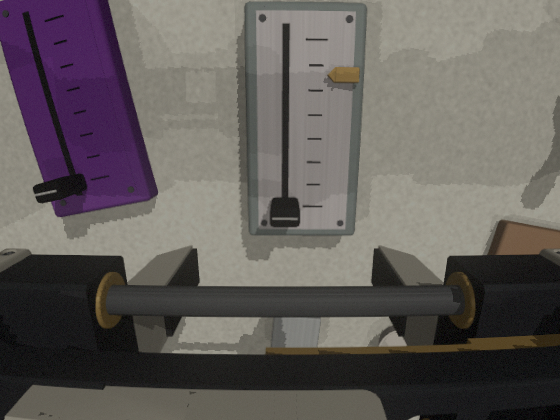

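The wrist view shows the grip's white line at about (285,216) and the tab tip at about (329,75). The predicted positions were (285,218) and (329,74), so they agree well. I compute the final targets.

```bash
cat > m2.py <<'E'
from go import *
import sys
g=list(map(float,sys.argv[1:5]))
p=imaging.get_image("wrist")
G=at(p,g[:2],.073);T=at(p,g[2:],.037)
for y in(9,9.5,10):
    a=np.radians(y);print(y,"tab-grip x,y", np.array([[np.cos(a),np.sin(a)],[-np.sin(a),np.cos(a)]])@(T-G)[:2])
print(G,T);go([G[0],G[1],.05],9.5)
a,b=at(p,(286,25),.03),at(p,(285.3,197),.03);d=a-b;print("track yaw",np.degrees(np.arctan2(-d[0],d[1])),np.linalg.norm(d),a)
E
python3 m2.py 285 216 329 75
```

```text
9 tab-grip x,y [0.0342 0.1073]
9.5 tab-grip x,y [0.0351 0.107 ]
10 tab-grip x,y [0.036  0.1067]
[0.5088 0.1386 0.073 ] [0.5258 0.2499 0.037 ]
2.875 pos [0.5085 0.1404 0.1656] F [-0.4055 -0.551  -0.5866] op 0.08998083878893795 q [ 0.4416  0.5033 -0.9673  1.9007  0.4912  1.     -0.5821]
shift [-0.0017  0.0004  0.1156] turn [-0.177   0.0398 -0.1507]
track yaw 9.265876281855897 0.141345264408432 [0.4854 0.2828 0.03  ]
```

```bash
python3 -m crank '[[0.004,0.002,0.04,0,0,0,0.09],[0.004,0.002,0.08,0,0,0,0.09],[0.004,0.002,0.115,0,0,0,0.09],[0.004,0.002,0.115,0,0,0,0.05],[0.004,0.002,0.115,0,0,0,0.02]]' 12; python3 -m crank '[[0,0,0,0,0,0,0.015],[0,0,0,0,0,0,0.015],[0,0,0,0,0,0,0.015],[0,0,0,0,0,0,0.015]]' 12;  python3 - <<'E'
from go import *
go([.51,.143,.05],9.5)
p=imaging.get_image("wrist");save(p,"w2.png")
E
```

```text
time_s: 3.5
eef_pos: [0.5122, 0.1451, 0.0535]
ee_rot: [[-0.161, 0.987, 0.002], [0.987, 0.161, 0.0], [-0.0, 0.002, -1.0]]
force: [0.9, -0.4, 1.2]
opening: 0.0744
time_s: 4.0
eef_pos: [0.5111, 0.1457, 0.0519]
ee_rot: [[-0.163, 0.987, 0.0], [0.987, 0.163, -0.0], [-0.0, 0.0, -1.0]]
force: [-0.4, 0.6, 0.3]
opening: 0.0346
4.0 pos [0.5111 0.1457 0.0519] F [-0.3575  0.6161  0.2672] op 0.034577177726944346 q [ 0.3123  0.6635 -0.8215  1.9621  0.6711  0.8115 -0.7269]
shift [-0.0025 -0.0015  0.0019] turn [ 0.0162  0.0054 -0.1237]
```

View pics/w2.png

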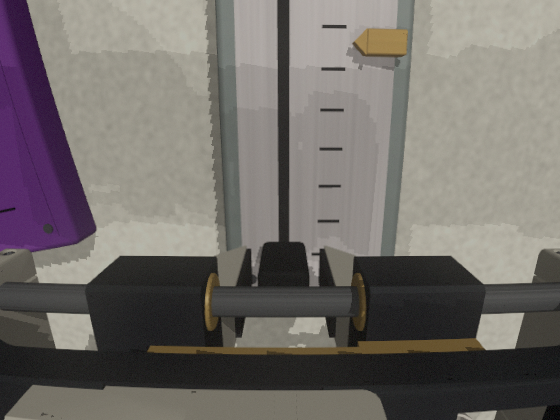

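The picture shows the fingers closing centred on the grip. The tab tip is at (355,42). I close fully and re-measure the tab.

```bash
python3 -m crank '[[0,0,0,0,0,0,0.01],[0,0,0,0,0,0,0.01],[0,0,0,0,0,0,0.01]]' 15; python3 - <<'E'
from go import *
p=imaging.get_image("wrist");T=at(p,(355,42),.037);print(T);go([T[0],T[1],.05],9.5)
E
```

```text
time_s: 4.42
eef_pos: [0.5104, 0.1457, 0.0517]
ee_rot: [[-0.163, 0.987, -0.001], [0.987, 0.163, -0.0], [-0.0, -0.001, -1.0]]
force: [-3.0, -1.0, 4.3]
opening: 0.024
[0.5268 0.2568 0.037 ]
4.475 pos [0.5104 0.1457 0.0517] F [-4.3689 -1.1943  4.2024] op 0.024358590983741147 q [ 0.3121  0.6637 -0.8216  1.9627  0.6708  0.8121 -0.727 ]
shift [0.107  0.0342 0.0016] turn [-0.0518  0.0175 -0.1154]
```

```bash
python3 -m crank '[[0.022,0,0,0,0,0,0.01],[0.045,0,0,0,0,0,0.01],[0.068,0,0,0,0,0,0.01],[0.09,0,0,0,0,0,0.01],[0.107,0,0,0,0,0,0.01]]' 15;python3 -m crank '[[0,0,0,0,0,0,0.01],[0,0,0,0,0,0,0.01]]' 15; python3 - <<'E'
from go import *
go([.5268,.2568,.05],9.5)
E
```

```text
time_s: 5.1
eef_pos: [0.4928, 0.2514, 0.0516]
ee_rot: [[-0.163, 0.987, -0.001], [0.987, 0.163, -0.001], [-0.001, -0.001, -1.0]]
force: [-4.2, -4.0, 7.0]
opening: 0.0241
time_s: 5.35
eef_pos: [0.4927, 0.2518, 0.0517]
ee_rot: [[-0.163, 0.987, -0.001], [0.987, 0.163, 0.001], [0.001, -0.001, -1.0]]
force: [-5.2, 1.4, 4.1]
opening: 0.0238
5.35 pos [0.4927 0.2518 0.0517] F [-5.2302  1.4426  4.0994] op 0.023796678247665133 q [ 0.1019  0.6938 -0.8151  1.9076  0.6739  0.8392 -0.9087]
shift [-0.0006  0.0344  0.0016] turn [-0.058  -0.0511 -0.0952]
```

```bash
python3 -m crank '[[0,0,0,0,0,0,0.05],[0,0,0,0,0,0,0.06],[0,0,0,0,0,0,0.06],[0,0,0,0,0,0,0.06],[0,0,0,0,0,0,0.06]]' 15;python3 -m crank '[[0,0,-0.03,0,0,0,0.06],[0,0,-0.08,0,0,0,0.06],[-0.04,0,-0.13,0,0,0,0.06],[-0.1,0,-0.15,0,0,0,0.06],[-0.1,0,-0.15,0,0,0,0.06]]' ; python3 -m crank '[[0,0,0,0,0,0,0.06],[0,0,0,0,0,0,0.06]]'; python3 - <<'E'
from go import *
p=imaging.get_image("wrist");save(p,"w3.png");t=imaging.get_image("top")
print("dimmer",[at(t,np.argwhere(m["region"]).mean(0)[::-1],.047) for m in models.masks_of(t,"dimmer_top")])
E
```

```text
time_s: 5.98
eef_pos: [0.4937, 0.2512, 0.0518]
ee_rot: [[-0.163, 0.987, 0.0], [0.987, 0.163, 0.0], [-0.0, 0.0, -1.0]]
force: [-0.3, 0.3, -0.2]
opening: 0.0596
time_s: 6.6
eef_pos: [0.5126, 0.1464, 0.2029]
ee_rot: [[-0.153, 0.988, 0.003], [0.988, 0.153, -0.003], [-0.004, 0.002, -1.0]]
force: [0.5, -0.4, -0.9]
opening: 0.0603
time_s: 6.85
eef_pos: [0.509, 0.1541, 0.2014]
ee_rot: [[-0.165, 0.986, -0.001], [0.986, 0.165, 0.001], [0.001, -0.001, -1.0]]
force: [-0.2, -0.1, 0.0]
opening: 0.0598
dimmer []
```

View pics/w3.png

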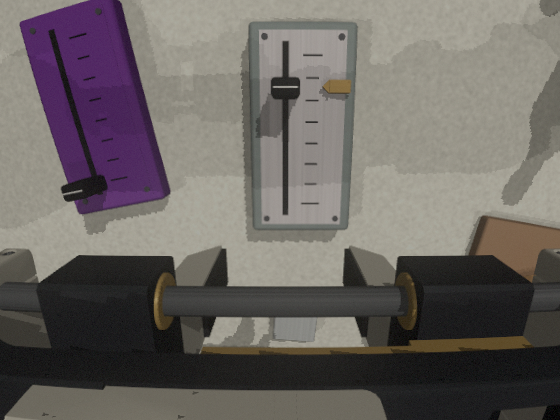

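The wrist view shows the grip's white line at about (285,87) and the tab tip at about (323,87). I check them with parallax, and the dimmer too.

```bash
python3 m2.py 285 87 323 87; python3 - <<'E'
from h import *
for n in("scene","top"):
    t=imaging.get_image(n)
    print("dimmer",n,[(np.argwhere(m["region"]).mean(0)[::-1],at(t,np.argwhere(m["region"]).mean(0)[::-1],.047)) for m in models.masks_of(t,"dimmer_top")])
E
```

```text
9 tab-grip x,y [0.0346 0.0033]
9.5 tab-grip x,y [0.0346 0.003 ]
10 tab-grip x,y [0.0346 0.0027]
[0.4942 0.248  0.073 ] [0.5278 0.2567 0.037 ]
7.05 pos [0.5092 0.1539 0.2014] F [-0.4543  0.5871  0.5262] op 0.06030953362936916 q [ 0.445   0.4638 -0.9991  1.86    0.4445  1.0624 -0.5641]
shift [0.0952 0.0008 0.1514] turn [-0.0384 -0.0254  0.0171]
track yaw 9.348857111739724 0.15920830506602163 [0.4855 0.3047 0.03  ]
dimmer scene [(array([193.41436464, 290.56353591]), array([ 0.4998303 , -0.17284364,  0.047     ]))]
dimmer top []
```

The grip measures 3 mm short of the tab, well inside ±10 mm. The dimmer is unchanged in the scene view and the arm is clear, so I hand in.

```bash
python3 -c "
from cell import robot
s=robot.state();print(s['time_s'],s['force']);robot.hand_in()"
```

```text
7.25 [-1.042145    0.42079856  0.65047337]
the job is handed in; nothing more can be done
```

I moved the tall grip on the grey airflow box about 107 mm along its track to the brass tab, let go and backed off. I handed the job in at 7.25 s, well under the 29 s limit.

- **Grip position:** the last wrist-camera measurement put the grip about 3 mm short of the tab tip, inside the 10 mm allowance. The fingers' own position while holding it gave within 1 mm. The sideways distance from grip to tab came out at 34.6 mm, matching the stated 34 mm.
- **Dimmer:** in the scene camera its knob is within 1 mm of where it started. The top camera did not detect the knob in the final checks, so that one view could not confirm it.
- **Contact:** the gripper ended about 20 cm above the bench with force readings at noise level (about 1 N). I did not touch the purple look-alikes.

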